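# Hang up the ear defenders

### The job

Tidy the shoemaker's bench: hang the ear defenders by their headband over the higher of the two bars, away from its posts, so that one cup hangs freely on each side of the bar, and let go of them. Leave the bare steel stirrup standing where it is.

Things in the scene. Friction and masses are not known exactly. Their poses are not given: they have to be found in the camera images.
- ear_defenders: Ear defenders, rigid, 0.25 kg, standing on their two grey cups, headband up. 160 mm wide (own x), 70 deep (y), 154 high. Origin: middle of the underside of the headband's crown, 140 mm above the cups' undersides; z up. Crown: rubber pad 40 (x) by 32 (y) by 14 mm thick above the origin; grip across the 32 mm. Cups 80 mm high, 80 mm gap between them in x, for the bar to pass along y.
- bar_stand: The higher of two bar stands, fixed: a round horizontal steel bar, 16 mm diameter, along own y between two grey posts (12 mm thick, 125 mm either side of the middle, tops 3 mm above the bar, feet 100 mm long in x). Origin: middle of the bar's length, on its top line, 165 mm above the bench; z up.
- low_stand: The lower bar stand, not to be used, fixed to the bench: same shape, but the top of its bar (the origin, at the middle of its length) is only 95 mm above the bench, and three cardboard sole patterns hang on it. Bar along own y, 250 mm long.
- stirrup: A bare U-shaped steel stirrup of a leg brace, without cups, loose, standing upside down on two out-turned feet: strip 20 mm wide, 4 mm thick, 98 mm wide over the legs, 138 mm over the feet (own x), 110 mm high. Origin: middle of its top face; z up. It stays where it is.
Mind the look-alikes: they are no part of the job. Leave any green, orange or red look-alike of the ear_defenders alone.

How it is judged:
By the outcome, as a careful person would: the job done as asked, in the order asked, and still so for the second after the job is handed in, with the robot touching nothing.
It also fails if it takes over 45 s, if anything falls off the work surface, if the arm or the gripper's body presses on something with over 40 N, if the wrist force passes 120 N, or if a joint passes its speed limit or range.

### The arm

A 7-joint arm with a two-finger parallel gripper is mounted at the origin on the work surface. World frame = base frame: x ahead of the robot, y to its left, z up, the work surface at z = 0. Lengths are in m, angles in rad, forces in N, time in s.
With the tool pointing down it reaches from about 0.4 to 0.85 m from the base axis. Payload 10.4 kg.
Tool frame: the origin (TCP) lies midway between the tips of the shut fingers; the grasp point (between the pads) lies 19 mm behind it; z points along the fingers, y is the line along which they close (so a half turn about z gives the same grasp; the last joint's range is limited). The gripper opens to 85 mm and grips with 20 to 120 N. Pads are 22 mm wide; open, the fingers measure 114 mm over their backs; the gripper's body (76 mm by 85 mm) begins 54 mm behind the grasp point. The pads swing forward as they close: fully open they stand 13 mm farther back than shut.
Start: joints at [1.186, 0.332, -0.065, 1.46, 0.022, 1.35, -0.088], TCP at [0.221, -0.585, 0.211] pointing down, gripper open.
Joint ranges: [-2.6, 2.6], [-0.5, 2.12], [-1.47, 1.34], [0.16, 2.42], [-1.27, 4.41], [0.06, 2.06], [-2.6, 2.6]. Speed limits (rad/s): [2.22, 2.22, 2.79, 2.79, 3.14, 3.14, 3.14].

### API

Orientations are given as a unit quaternion [x, y, z, w].
In Python, from workcell import get_obs, camera, camera_params, hand_in gives the robot as it stands.
- The arm moves only by the tool carry_out, never from a script. Its argument "commands" is a list that holds one entry, the list of rows, each a list of 6 numbers: the shift along the tool's x, y, z in units of 40 mm (1.0 is 40 mm), then the turn, a rotation vector about the tool's x, y, z in units of 6 degrees (1.0 is 6 degrees). In form: [[[x, y, z, ax, ay, az], ...]]. A call has 1 to 20 rows; each row shifts and turns the commanded pose from where the row before left it, along the tool's axes as they then stand; what a row does not reach is not made up. A row lasts 1/12 s, in which the tool goes at most 41.7 mm and 7.16 degrees, less where a joint would pass 70% of its speed; a pose out of reach is approached as far as the arm can. A call is refused whole if a number of a shift passes 1 or a number of a turn 1, either way. A call with a gripper value outside its range is refused whole. "hand" is the closure, from -1 (fully open) to 1 (shut), set as the call begins (left out, the last holds). The fingers move at their own pace and stop on an object; "force" is the grip in N (left out, the last holds). Time passes only in rows, so rows that do not move let the fingers close. It gives the time, the measured TCP pose, the force, the opening and the grip force at its end, in the units of the state.
- get_obs(): the state, without advancing time (a new reading comes with each control period).
- camera(name): name is "scene" or "top" or "wrist"; returns the picture (384x512x3 uint8, red, green, blue); there is no depth.
- camera_params(name): a dict with "mtx" (3x3 intrinsics, pixels), "R" (3x3) and "t" (3): a world point X has camera coordinates R X + t. Camera axes: x right, y down, z forward; pixel columns grow to the right and rows downward; lengths in m; the calibration is good to about 2 mm. The wrist camera is an equidistant fisheye: a pixel r from the principal point sees the ray r / f radians off the axis. A picture is of the moment at which its call begins: read the wrist's pose just before it. camera_params takes no time and is no camera call; for the wrist camera it gives the pose at the moment of the call.
- hand_in(): hands the job in; it is judged then, once.
The state is a dict: "clock": time; "joint_pos": joint angles; "joint_velocities": joint speeds; "tau": joint torques, N m; "position": TCP position; "ee_rot": TCP orientation; "ft_force": force on the tool from outside, world axes, zero at the start; "torque": the same for the moment, N m; "grip_width": opening from 0.0 (shut) to 1.0 (fully open); "grasp_force": force on a finger pad.
Only numpy, scipy, OpenCV 4.12 (cv2) and the standard library are available. Lean on these libraries where they do the work, as an engineer would, in place of code of your own. Each camera call takes 0.05 s, during which the arm holds its last target. There are 200 camera calls.

## Working session

There is one attempt and no reset: what is moved stays moved. The work goes in short steps, Python scripts to look and compute and a tool call to move; the robot and the scene stay as the last step left them, time stands still between calls to the robot, and variables do not carry over. Pictures are saved under pics/ and viewed, at most 10 in all, crops included, and the job is handed in when it is done.

Besides the shell and the picture viewer there is one more tool, called after "Call:" by a JSON object that holds its "api" and its "payload". carry_out: Moves the arm, as the interface text tells. Its arguments: {"type":"object","properties":{"commands":{"type":"array"},"hand":{"type":"number"},"force":{"type":"number"}},"required":["commands"]}

```bash
mkdir -p pics; ls; python3 - <<'E'
from workcell import *
import cv2,numpy as np
print(get_obs())
for n in ("scene","top"):
    im=camera(n); cv2.imwrite(f"pics/{n}0.png",im[:,:,::-1]); p=camera_params(n); print(n,p)
E
```

```text
pics
{'clock': 0.0, 'joint_pos': array([ 1.18642214,  0.33286464, -0.06468408,  1.46094204,  0.02160402,
        1.34991386, -0.088496  ]), 'joint_velocities': array([-0.00015716, -0.00097937,  0.00033055,  0.00018581, -0.00101265,
       -0.00030183,  0.00103074]), 'tau': array([ 7.97933935e-04, -6.25442505e+01,  4.94681101e-02, -3.91596150e+01,
        1.62313075e-02,  1.00013785e-02, -3.55556028e-05]), 'position': array([ 0.22104682, -0.58416767,  0.21032009]), 'ee_rot': array([ 9.83683262e-01,  1.79907552e-01, -1.66287237e-04, -6.96608693e-04]), 'ft_force': array([-0.24354365,  0.35895726,  0.19166186]), 'torque': array([ 0.03124055, -0.0116271 , -0.0200161 ]), 'grasp_force': 0.0, 'grip_width': 0.9992517154216131}
scene {'mtx': array([[432.06935232,   0.        , 256.89722759],
       [  0.        , 432.06935232, 195.79757171],
       [  0.        ,   0.        ,   1.        ]]), 'R': array([[ 0.57718145,  0.81659765,  0.00546309],
       [ 0.53409874, -0.37243012, -0.75896927],
       [-0.6177379 ,  0.44098081, -0.65110353]]), 't': array([-0.24437909, -0.11074191,  1.60560633])}
top {'mtx': array([[427.21816048,   0.        , 261.39140765],
       [  0.        , 427.21816048, 183.37131155],
       [  0.        ,   0.        ,   1.        ]]), 'R': array([[-0.07144271, -0.99743883,  0.00342212],
       [-0.97613895,  0.06921093, -0.20582174],
       [ 0.20505775, -0.01804493, -0.97858352]]), 't': array([0.00692505, 0.47003394, 1.04434308])}
```

View pics/scene0.png

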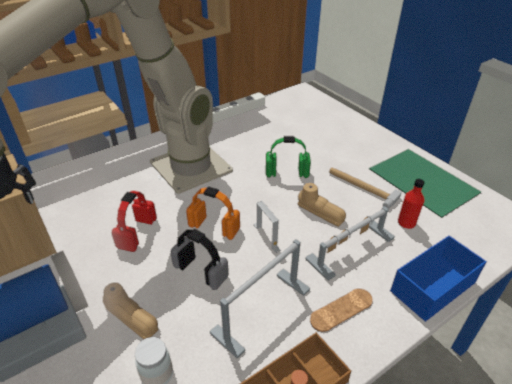

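View pics/top0.png

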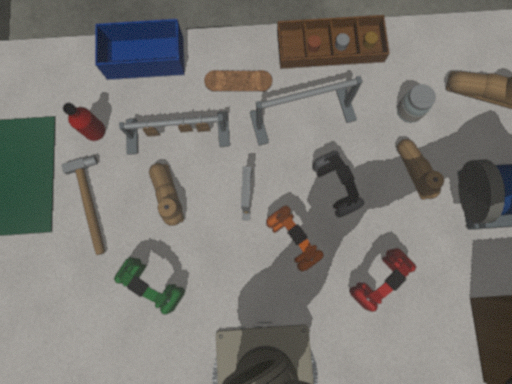

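The candidates for the ear defenders are:

| Colour | Scene pixel | Top pixel |
|---|---|---|
| Red | (133,220) | (385,280) |
| Orange | (214,212) | (295,238) |
| Green | (288,158) | (148,287) |
| Black/grey | (201,258) | (339,184) |

The black/grey pair fits: it has grey cups and isn't one of the coloured look-alikes. The higher bar is at top (257,105)–(360,83), and the low stand with the patterns is at top (120–228,120). The stirrup is at top (247,187). I'll confirm in one enlarged crop.

```bash
python3 - <<'E'
import cv2,numpy as np
t=cv2.imread("pics/top0.png")[70:225,240:375]; s=cv2.imread("pics/scene0.png")[220:360,160:320]
t=cv2.resize(t,None,fx=2.9,fy=2.9,interpolation=2); s=cv2.resize(s,None,fx=2.5,fy=2.5,interpolation=2)
o=np.zeros((460,800,3),np.uint8); o[:t.shape[0],:t.shape[1]]=t; o[:s.shape[0],400:400+s.shape[1]]=s
cv2.imwrite("pics/crop1.png",o)
E
```

```text
(no output)
```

View pics/crop1.png

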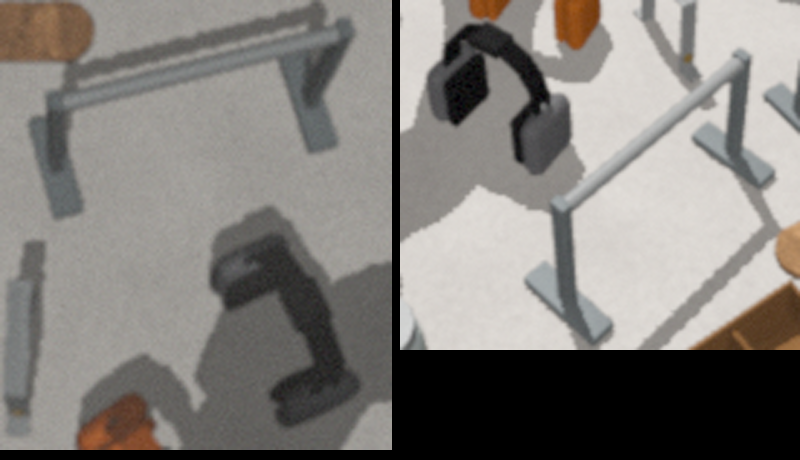

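The crop confirms it: black band, grey cups at crop (250,270) and (315,395), crown near (308,300). The bar's post tops are at crop (57,100) and (345,30). The pair sits clear of the orange one. Next I triangulate.

```bash
cat > h.py <<'E'
from workcell import *
import cv2,numpy as np
from scipy.spatial.transform import Rotation as Ro
def ray(n,uv):
    p=camera_params(n); d=np.linalg.inv(p["mtx"])@[*uv,1]
    return -p["R"].T@p["t"], p["R"].T@d
def plane(n,uv,z):
    c,d=ray(n,uv); return c+d*(z-c[2])/d[2]
def tri(a,b):
    (c1,d1),(c2,d2)=ray("top",a),ray("scene",b)
    s=np.linalg.lstsq(np.c_[d1,-d2],c2-c1,rcond=None)[0]
    p,q=c1+s[0]*d1,c2+s[1]*d2; return (p+q)/2,np.linalg.norm(p-q)
E
python3 - <<'E'
from h import *
np.set_printoptions(precision=4,suppress=True)
T=lambda x,y:(240+x/2.9,70+y/2.9); S=lambda x,y:(160+(x-400)/2.5,220+y/2.5)
for a,b in [(T(57,100),S(742,58)),(T(345,30),S(560,205)),(T(308,300),S(490,38))]: print(tri(a,b))
for p in [(57,100),(345,30)]: print("post",plane("top",T(*p),.168))
for p in [(250,270),(315,395)]: print("cup",plane("top",T(*p),.07))
print("crown",plane("top",T(308,300),.154), plane("scene",S(490,38),.154))
for p,q in [((440,95),(540,140))]: print("cupS",plane("scene",S(460,85),.04),plane("scene",S(540,135),.04))
im=cv2.imread("pics/top0.png"); g=im.max(2); m=((g<62)&(np.ptp(im,axis=2)<25)).astype(np.uint8); m[:150]=0;m[220:]=0;m[:,:305]=0;m[:,370:]=0
print(m.sum())
cs,_=cv2.findContours(m,0,2)
for c in cs:
    if cv2.contourArea(c)>40: print(cv2.minAreaRect(c),cv2.contourArea(c))
E
```

```text
(array([ 0.6389, -0.0323,  0.1613]), np.float64(0.0040446778115872835))
(array([ 0.6837, -0.2763,  0.1608]), np.float64(0.003307149068942335))
(array([ 0.4584, -0.2221,  0.1502]), np.float64(0.00301815283666553))
post [ 0.6349 -0.0338  0.168 ]
post [ 0.6796 -0.2757  0.168 ]
cup [ 0.5057 -0.1938  0.07  ]
cup [ 0.3918 -0.238   0.07  ]
crown [ 0.4569 -0.2226  0.154 ] [ 0.4626 -0.2223  0.154 ]
cupS [ 0.4052 -0.2402  0.04  ] [ 0.5188 -0.2032  0.04  ]
1019
((338.6247253417969, 182.94386291503906), (61.691490173339844, 31.096519470214844), 65.77225494384766) 958.0
```

Call:
{"api": "carry_out", "payload": {"commands": [[[0,0,-0.6,0,0,0],[0.3,-0.2,-0.4,0,0,0],[0.55,-0.4,-0.2,0,0,0],[0.55,-0.4,0,0,0,0],[0.55,-0.4,0,0,0,0],[0.55,-0.4,0,0,0,0],[0.55,-0.4,0,0,0,0],[0.55,-0.4,0,0,0,0],[0.55,-0.4,0,0,0,0],[0.55,-0.4,0,0,0,0],[0.55,-0.4,0,0,0,0],[0.55,-0.4,0,0,0,0],[0.55,-0.4,0,0,0,0],[0.55,-0.4,0,0,0,0],[0.55,-0.4,0,0,0,0],[0.55,-0.4,0,0,0,0],[0.55,-0.4,0,0,0,0],[0.2,-0.2,0,0,0,0],[0,0,0,0,0,0],[0,0,0,0,0,0]]], "hand": -0.3, "force": 40}}

```text
clock: 1.77
position: [0.4577, -0.2215, 0.2589]
ee_rot: [0.984, 0.18, -0.0, 0.0]
ft_force: [0.4, -0.5, 0.0]
grip_width: 0.649
grasp_force: 0.0
```

```bash
python3 - <<'E'
from h import *
np.set_printoptions(precision=4,suppress=True)
o=get_obs();print(o["clock"],o["position"],o["ee_rot"]);p=camera_params("wrist");print(p)
cv2.imwrite("pics/w1.png",camera("wrist")[:,:,::-1])
E
```

```text
1.7667 [ 0.4577 -0.2215  0.2589] [ 0.9836  0.1802 -0.0003  0.0001]
{'mtx': array([[297.3186,   0.    , 257.9555],
       [  0.    , 297.3186, 191.8061],
       [  0.    ,   0.    ,   1.    ]]), 'R': array([[ 0.3548, -0.9349,  0.0015],
       [-0.9002, -0.3412,  0.2705],
       [-0.2524, -0.0973, -0.9627]]), 't': array([-0.37  ,  0.2875,  0.5187])}
```

View pics/w1.png

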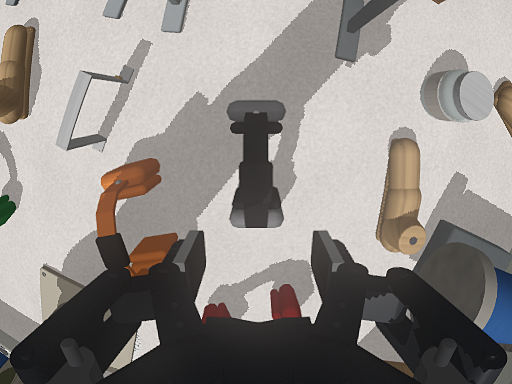

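The black pair is aligned with the tool's x axis: far cup at (256,112), crown pad near (255,183). The orange pair, at (115,250), stands to the left. I'll compute the offset and the clearance to it.

```bash
python3 - <<'E'
from h import *
np.set_printoptions(precision=4,suppress=True)
p=camera_params("wrist");K=p["mtx"];o=get_obs()
def W(uv,z):
    d=cv2.fisheye.undistortPoints(np.array([[uv]],float),K,np.zeros(4))[0,0]
    d=p["R"].T@[*d,1];c=-p["R"].T@p["t"];return c+d*(z-c[2])/d[2]
Rt=Ro.from_quat(o["ee_rot"]).as_matrix()
im=cv2.imread("pics/w1.png")
m=((im.max(2)<75)&(np.ptp(im,axis=2)<25))
for r in range(96,232,4):
    c=np.where(m[r,215:300])[0]+215
    if len(c): print(r,c.min(),c.max(),im[r,(c.min()+c.max())//2], end=" | ")
print()
for n,uv,z in [("farcup",(256,112),.075),("nearcup",(257,215),.078),("pad far",(255,163),.154),("pad near",(256,202),.154),("orange crown",(112,250),.154),("orange nearcup",(180,240),.08)]:
    w=W(uv,z);print(n,w,"tool",Rt.T@(w-o["position"]))
E
```

```text
112 246 266 [136 136 136] | 116 244 267 [46 47 51] | 120 235 277 [47 48 50] | 124 231 280 [46 47 50] | 128 230 281 [47 47 49] | 132 232 279 [44 45 48] | 136 244 267 [48 49 51] | 140 244 267 [46 47 49] | 144 244 267 [47 48 50] | 148 244 267 [48 48 50] | 152 244 267 [47 47 50] | 156 244 267 [46 47 49] | 160 243 267 [47 47 50] | 164 240 271 [48 49 51] | 168 239 272 [50 51 53] | 172 239 271 [50 52 53] | 176 239 271 [51 52 54] | 180 240 271 [52 53 55] | 184 239 271 [52 53 55] | 188 237 276 [51 53 55] | 192 236 277 [53 56 57] | 196 234 278 [55 56 59] | 200 233 279 [56 56 59] | 204 232 280 [58 59 63] | 208 232 280 [61 62 65] | 212 231 267 [61 62 65] | 216 245 267 [64 65 67] | 220 245 266 [64 65 69] | 224 246 266 [63 63 67] | 
farcup [ 0.5183 -0.1975  0.075 ] tool [ 0.066  -0.0018  0.1838]
nearcup [ 0.4022 -0.2424  0.078 ] tool [-0.0585 -0.0007  0.1809]
pad far [ 0.475  -0.2132  0.154 ] tool [ 0.0199 -0.0023  0.1049]
pad near [ 0.4403 -0.2272  0.154 ] tool [-0.0175 -0.0015  0.1049]
orange crown [ 0.3314 -0.0985  0.154 ] tool [-0.074  -0.1603  0.1049]
orange nearcup [ 0.3347 -0.1613  0.08  ] tool [-0.093  -0.1005  0.1789]
```

```bash
python3 - <<'E'
import cv2
im=cv2.imread("pics/w1.png")[90:240,200:310]
cv2.imwrite("pics/w1c.png",cv2.convertScaleAbs(cv2.resize(im,None,fx=4,fy=4,interpolation=2),alpha=2.2))
E
```

```text
(no output)
```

View pics/w1c.png

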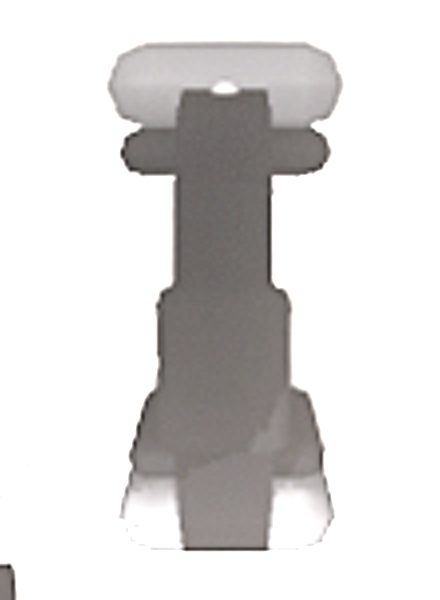

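Crown pad: the far edge is 20 mm ahead of the tool, so x is centred. y is off by 2 mm and yaw is aligned. The orange pair is more than 100 mm away. I'll descend for a fingertip grip, because the bar must pass under the fingers.

Call:
{"api": "carry_out", "payload": {"commands": [[[0,-0.05,0.4,0,0,0],[0,0,0.5,0,0,0],[0,0,0.5,0,0,0],[0,0,0.5,0,0,0],[0,0,0.5,0,0,0],[0,0,0.3,0,0,0],[0,0,0.25,0,0,0],[0,0,0,0,0,0],[0,0,0,0,0,0],[0,0,0,0,0,0]]]}}

```text
clock: 2.65
position: [0.4578, -0.2199, 0.1422]
ee_rot: [0.984, 0.18, 0.001, 0.0]
ft_force: [0.2, -0.6, 0.8]
grip_width: 0.65
grasp_force: 0.0
```

Call:
{"api": "carry_out", "payload": {"commands": [[[0,0,0,0,0,0],[0,0,0,0,0,0],[0,0,0,0,0,0],[0,0,0,0,0,0],[0,0,0,0,0,0],[0,0,0,0,0,0],[0,0,0,0,0,0],[0,0,0,0,0,0],[0,0,0,0,0,0],[0,0,0,0,0,0]]], "hand": 1, "force": 40}}

```text
clock: 3.48
position: [0.4573, -0.2194, 0.1411]
ee_rot: [0.984, 0.18, -0.0, 0.0]
ft_force: [-0.4, 0.4, 0.4]
grip_width: 0.002
grasp_force: 0.0
```

The fingers shut without gripping anything, so I look.

```bash
python3 - <<'E'
from h import *
w=camera("wrist")[:,:,::-1]; s=camera("scene")[:,:,::-1]
s=cv2.resize(s[190:310,130:270],None,fx=2.8,fy=2.8,interpolation=2)
w=w[90:384,100:420]
o=np.zeros((340,720,3),np.uint8);o[:294,:320]=w;o[:s.shape[0],325:325+s.shape[1]]=s
cv2.imwrite("pics/c2.png",cv2.convertScaleAbs(o,alpha=1.5))
E
```

```text
(no output)
```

View pics/c2.png

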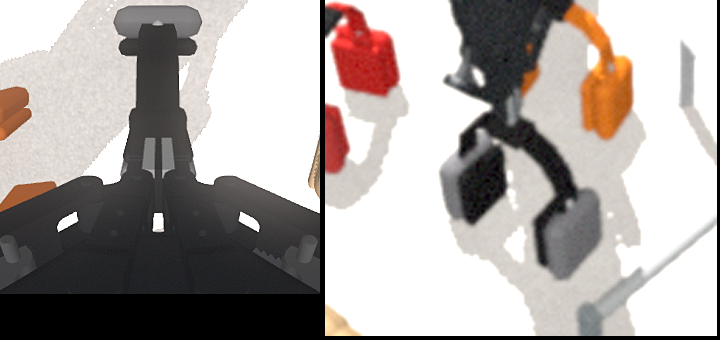

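```bash
python3 - <<'E'
from h import *
np.set_printoptions(precision=4,suppress=True)
p=camera_params("wrist");K=p["mtx"];o=get_obs()
def W(uv,z):
    d=cv2.fisheye.undistortPoints(np.array([[uv]],float),K,np.zeros(4))[0,0]
    d=p["R"].T@[*d,1];c=-p["R"].T@p["t"];return c+d*(z-c[2])/d[2]
Rt=Ro.from_quat(o["ee_rot"]).as_matrix()
for z in (.04,.075): print(Rt.T@(W((258,110),z)-o["position"]))
for x,z in [(.02,.154),(-.02,.154),(0.08,.075),(0,.141)]:
    X=o["position"]+Rt@[x,0,0]; X[2]=z; c=p["R"]@X+p["t"]; print(x,z,cv2.fisheye.distortPoints((c[:2]/c[2]).reshape(1,1,2),K,np.zeros(4))[0,0])
t=camera("top")[:,:,::-1];w=camera("wrist")[:,:,::-1][90:340,180:340]
t=cv2.resize(t[130:240,280:380],None,fx=4,fy=4,interpolation=2);w=cv2.resize(w,None,fx=2,fy=2,interpolation=2)
q=np.zeros((500,730,3),np.uint8);q[:440,:400]=t;q[:500,405:725]=w
cv2.imwrite("pics/c3.png",cv2.convertScaleAbs(q,alpha=1.8))
E
```

```text
[0.0682 0.0004 0.1011]
[0.0681 0.0003 0.0661]
0.02 0.154 [257.5934 201.8639]
-0.02 0.154 [257.6064 267.5092]
0.08 0.075 [257.5638  94.6277]
0 0.141 [257.5899 227.3361]
```

View pics/c3.png

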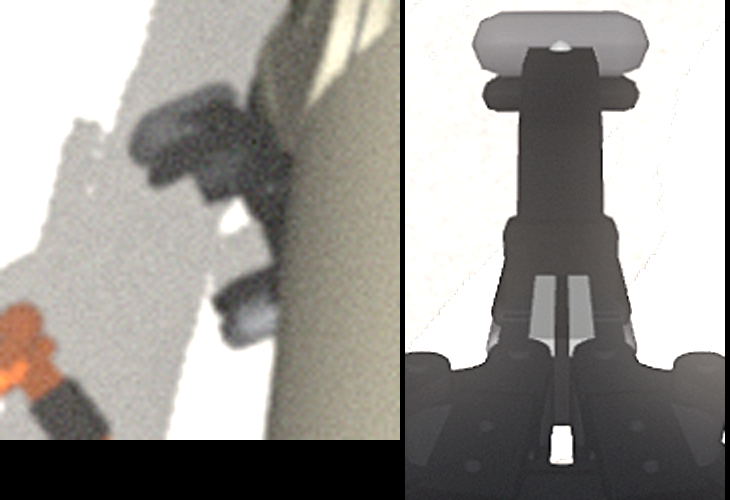

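The headset stands unmoved (far cup at (258,110)), and the shut fingertips sit just over the crown pad. I'll probe down lightly with the shut tips to find the crown's true top.

Call:
{"api": "carry_out", "payload": {"commands": [[[0,0,0.03,0,0,0],[0,0,0.02,0,0,0],[0,0,0,0,0,0]]]}}

```text
clock: 3.93
position: [0.4571, -0.2193, 0.1389]
ee_rot: [0.984, 0.18, -0.0, -0.0]
ft_force: [0.2, -0.6, 0.4]
grip_width: -0.001
grasp_force: 0.0
```

Call:
{"api": "carry_out", "payload": {"commands": [[[0,0,0.03,0,0,0],[0,0,0.02,0,0,0],[0,0,0,0,0,0]]]}}

```text
clock: 4.18
position: [0.4572, -0.2194, 0.1369]
ee_rot: [0.984, 0.18, -0.0, -0.0]
ft_force: [-0.1, 0.1, 0.1]
grip_width: -0.002
grasp_force: 0.0
```

Call:
{"api": "carry_out", "payload": {"commands": [[[0,0,0.03,0,0,0],[0,0,0.02,0,0,0],[0,0,0,0,0,0]]]}}

```text
clock: 4.43
position: [0.4572, -0.2193, 0.1349]
ee_rot: [0.984, 0.18, -0.0, -0.0]
ft_force: [-0.7, 0.8, -0.1]
grip_width: 0.005
grasp_force: 0.0
```

There is still no contact, so the real fingertips sit above the reported TCP. I'll open, go 10 mm lower around the crown, and close again.

Call:
{"api": "carry_out", "payload": {"commands": [[[0,0,0,0,0,0],[0,0,0,0,0,0],[0,0,0,0,0,0],[0,0,0,0,0,0],[0,0,0,0,0,0],[0,0,0.1,0,0,0],[0,0,0.1,0,0,0],[0,0,0.05,0,0,0],[0,0,0,0,0,0]]], "hand": -0.3}}

```text
clock: 5.18
position: [0.4568, -0.2192, 0.1243]
ee_rot: [0.984, 0.18, -0.0, -0.0]
ft_force: [0.4, -0.2, 0.3]
grip_width: 0.646
grasp_force: 0.0
```

Call:
{"api": "carry_out", "payload": {"commands": [[[0,0,0,0,0,0],[0,0,0,0,0,0],[0,0,0,0,0,0],[0,0,0,0,0,0],[0,0,0,0,0,0],[0,0,0,0,0,0],[0,0,0,0,0,0],[0,0,0,0,0,0]]], "hand": 1, "force": 40}}

```text
clock: 5.85
position: [0.4575, -0.2194, 0.1254]
ee_rot: [0.984, 0.18, 0.0, 0.0]
ft_force: [0.5, 1.4, 4.3]
grip_width: 0.361
grasp_force: 40.3
```

Gripped at 31 mm with 40 N. Lifting, slowly at first.

Call:
{"api": "carry_out", "payload": {"commands": [[[0,0,-0.1,0,0,0],[0,0,-0.2,0,0,0],[0,0,-0.3,0,0,0],[0,0,-0.5,0,0,0],[0,0,-0.5,0,0,0],[0,0,-0.5,0,0,0],[0,0,-0.5,0,0,0],[0,0,-0.5,0,0,0],[0,0,-0.5,0,0,0],[0,0,-0.5,0,0,0],[0,0,-0.5,0,0,0],[0,0,-0.5,0,0,0],[0,0,-0.3,0,0,0],[0,0,-0.2,0,0,0],[0,0,0,0,0,0],[0,0,0,0,0,0]]], "force": 60}}

```text
clock: 7.18
position: [0.4572, -0.2193, 0.3487]
ee_rot: [0.984, 0.18, -0.0, -0.0]
ft_force: [0.2, 0.5, -2.0]
grip_width: 0.356
grasp_force: 59.7
```

```bash
python3 - <<'E'
from h import *
np.set_printoptions(precision=4,suppress=True)
o=get_obs();print(o["position"],o["ee_rot"])
w=camera("wrist")[:,:,::-1]; s=camera("scene")[:,:,::-1]
s=s[100:380,90:330]; s=cv2.resize(s,None,fx=1.8,fy=1.8,interpolation=2)
q=np.zeros((504,790,3),np.uint8);q[:384,:352]=w[:,80:432];q[:,356:356+432]=s[:504]
cv2.imwrite("pics/c4.png",cv2.convertScaleAbs(q,alpha=1.4))
E
```

```text
[ 0.4572 -0.2193  0.3487] [ 0.9837  0.1799 -0.0001 -0.0001]
```

View pics/c4.png

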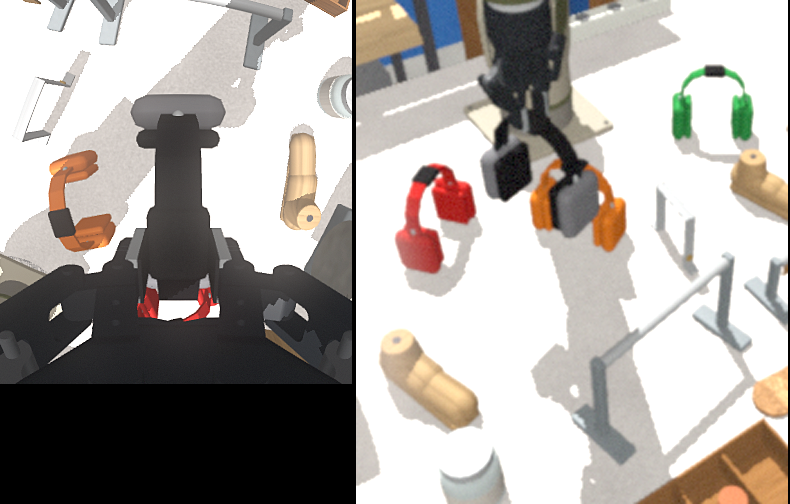

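Held and level: the cups are free, and the bar's near end is seen at wrist (345,15). Now I move over the bar and turn 10.3° to line up.

Call:
{"api": "carry_out", "payload": {"commands": [[[0.2,0.01,0,0,0,0.2],[0.4,0.02,0,0,0,0],[0.5,0.03,0,0,0,0],[0.5,0.03,0,0,0,0],[0.5,0.03,0,0,0,0],[0.5,0.03,0,0,0,0],[0.5,0.03,0,0,0,0],[0.5,0.03,0,0,0,0],[0.5,0.03,0,0,0,0],[0.5,0.03,0,0,0,0],[0.4,0.02,0,0,0,0.2],[0.2,0.01,0,0,0,0.3],[0.1,0,0,0,0,0.4],[0,0,0,0,0,0.4],[0,0,0,0,0,0.22],[0,0,0,0,0,0],[0,0,0,0,0,0],[0,0,0,0,0,0]]]}}

```text
clock: 8.78
position: [0.6609, -0.1602, 0.3489]
ee_rot: [0.996, 0.091, -0.0, 0.0]
ft_force: [0.1, -0.5, -1.5]
grip_width: 0.348
grasp_force: 59.7
```

```bash
python3 - <<'E'
from h import *
np.set_printoptions(precision=4,suppress=True)
o=get_obs();print(o["position"],o["ee_rot"])
w=camera("wrist")[:,:,::-1]; cv2.imwrite("pics/w5.png",w)
q=cv2.resize(w[90:384],None,fx=1.5,fy=1.5,interpolation=2); cv2.imwrite("pics/w5b.png",q)
E
```

```text
[ 0.6609 -0.1602  0.3489] [ 0.9958  0.0911 -0.0002  0.0001]
```

View pics/w5b.png

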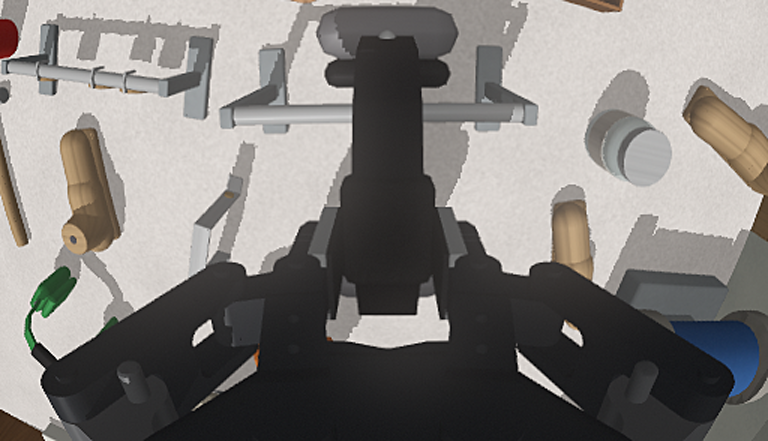

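The bar runs across the view from post top (226,117) to (531,114) in the crop, nearly straight across the tool. I compute the offsets from its edges.

```bash
python3 - <<'E'
from h import *
np.set_printoptions(precision=4,suppress=True)
p=camera_params("wrist");K=p["mtx"];o=get_obs()
Rt=Ro.from_quat(o["ee_rot"]).as_matrix()
def W(uv,z):
    d=cv2.fisheye.undistortPoints(np.array([[uv]],float),K,np.zeros(4))[0,0]
    d=p["R"].T@[*d,1];c=-p["R"].T@p["t"];w=c+d*(z-c[2])/d[2];return Rt.T@(w-o["position"])
g=cv2.GaussianBlur(cv2.imread("pics/w5.png"),(3,3),0).astype(int)
for c in (200,212,222,290,300,310):
    col=g[140:190,c].mean(1); m=np.where(col<175)[0]+140
    print(c,m.min(),m.max(),len(m),W((c,m.min()),.157),W((c,m.max()),.157))
for uv in [(150.7,168),(354,166)]: print("post",W(uv,.168))
# held crown/cup lateral
E
```

```text
200 159 164 6 [ 0.0099 -0.0703  0.1921] [ 0.0037 -0.0705  0.1921]
212 159 164 6 [ 0.0097 -0.0554  0.1921] [ 0.0035 -0.0556  0.1921]
222 140 164 14 [ 0.0328 -0.0426  0.1921] [ 0.0034 -0.0432  0.1921]
290 140 189 50 [0.0327 0.0391 0.1921] [-0.0282  0.0404  0.1921]
300 140 189 50 [0.0329 0.0512 0.1921] [-0.0282  0.053   0.1921]
310 140 189 45 [0.0331 0.0634 0.1921] [-0.0282  0.0657  0.1921]
post [ 0.0017 -0.1314  0.181 ]
post [0.0039 0.1177 0.1811]
```

The bar sits at tool x ≈ +2 mm, y ≈ −7 mm, with yaw error under 1°. I'll centre on it and lower to about 14 mm above seating.

Call:
{"api": "carry_out", "payload": {"commands": [[[0.05,-0.1,0.2,0,0,0],[0,-0.08,0.3,0,0,0],[0,0,0.4,0,0,0],[0,0,0.4,0,0,0],[0,0,0.4,0,0,0],[0,0,0.4,0,0,0],[0,0,0.4,0,0,0],[0,0,0.4,0,0,0],[0,0,0.4,0,0,0],[0,0,0.4,0,0,0],[0,0,0.4,0,0,0],[0,0,0.3,0,0,0],[0,0,0.2,0,0,0],[0,0,0,0,0,0],[0,0,0,0,0,0]]]}}

```text
clock: 10.08
position: [0.6618, -0.1525, 0.1652]
ee_rot: [0.996, 0.091, -0.0, -0.0]
ft_force: [-0.2, 0.0, -1.0]
grip_width: 0.353
grasp_force: 59.6
```

Call:
{"api": "carry_out", "payload": {"commands": [[[0,0,0.05,0,0,0],[0,0,0.05,0,0,0],[0,0,0.05,0,0,0],[0,0,0.05,0,0,0],[0,0,0,0,0,0],[0,0,0,0,0,0]]]}}

```text
clock: 10.58
position: [0.6618, -0.1525, 0.1571]
ee_rot: [0.996, 0.091, -0.0, 0.0]
ft_force: [-0.1, -0.2, -2.2]
grip_width: 0.345
grasp_force: 59.7
```

Expected seating is at about TCP 0.1505. I'll creep down and watch the force.

Call:
{"api": "carry_out", "payload": {"commands": [[[0,0,0.04,0,0,0],[0,0,0.03,0,0,0],[0,0,0.03,0,0,0],[0,0,0,0,0,0],[0,0,0,0,0,0]]]}}

```text
clock: 11.0
position: [0.6618, -0.1526, 0.153]
ee_rot: [0.996, 0.091, -0.0, -0.0]
ft_force: [-0.6, 0.1, -2.0]
grip_width: 0.349
grasp_force: 59.7
```

Call:
{"api": "carry_out", "payload": {"commands": [[[0,0,0.02,0,0,0],[0,0,0.02,0,0,0],[0,0,0,0,0,0],[0,0,0,0,0,0]]]}}

```text
clock: 11.33
position: [0.6618, -0.1526, 0.1515]
ee_rot: [0.996, 0.091, -0.0, 0.0]
ft_force: [-0.3, -0.6, -1.9]
grip_width: 0.35
grasp_force: 59.7
```

Call:
{"api": "carry_out", "payload": {"commands": [[[0,0,0.03,0,0,0],[0,0,0,0,0,0],[0,0,0,0,0,0]]]}}

```text
clock: 11.58
position: [0.662, -0.1526, 0.1505]
ee_rot: [0.996, 0.091, 0.0, 0.0]
ft_force: [-0.2, 0.1, -0.9]
grip_width: 0.354
grasp_force: 59.8
```

Call:
{"api": "carry_out", "payload": {"commands": [[[0,0,0.02,0,0,0],[0,0,0,0,0,0],[0,0,0,0,0,0]]]}}

```text
clock: 11.83
position: [0.662, -0.1526, 0.1504]
ee_rot: [0.996, 0.091, 0.0, 0.0]
ft_force: [-2.3, 0.2, 5.6]
grip_width: 0.351
grasp_force: 60.5
```

It touches the bar at the expected height (5.6 N). Releasing, then retreating straight up.

Call:
{"api": "carry_out", "payload": {"commands": [[[0,0,0,0,0,0],[0,0,0,0,0,0],[0,0,0,0,0,0],[0,0,0,0,0,0],[0,0,0,0,0,0],[0,0,0,0,0,0]]], "hand": -0.4}}

```text
clock: 12.33
position: [0.6618, -0.1525, 0.1495]
ee_rot: [0.996, 0.091, -0.0, 0.0]
ft_force: [-0.3, -0.5, -0.7]
grip_width: 0.706
grasp_force: 0.0
```

Call:
{"api": "carry_out", "payload": {"commands": [[[0,0,-0.1,0,0,0],[0,0,-0.2,0,0,0],[0,0,-0.4,0,0,0],[0,0,-0.5,0,0,0],[0,0,-0.5,0,0,0],[0,0,-0.5,0,0,0],[0,0,-0.5,0,0,0],[0,0,-0.4,0,0,0],[0,0,-0.2,0,0,0],[0,0,0,0,0,0],[0,0,0,0,0,0],[0,0,0,0,0,0]]]}}

```text
clock: 13.33
position: [0.6614, -0.1525, 0.2803]
ee_rot: [0.996, 0.091, -0.001, -0.0]
ft_force: [0.3, -0.0, 0.2]
grip_width: 0.698
grasp_force: 0.0
```

```bash
python3 - <<'E'
from h import *
w=camera("wrist")[:,:,::-1]; s=camera("scene")[:,:,::-1]
s=cv2.resize(s[140:380,150:340],None,fx=2.2,fy=2.2,interpolation=2)
q=np.zeros((528,780,3),np.uint8);q[:384,:352]=w[:,80:432];q[:,356:356+418]=s
cv2.imwrite("pics/c6.png",cv2.convertScaleAbs(q,alpha=1.4))
E
```

```text
(no output)
```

View pics/c6.png

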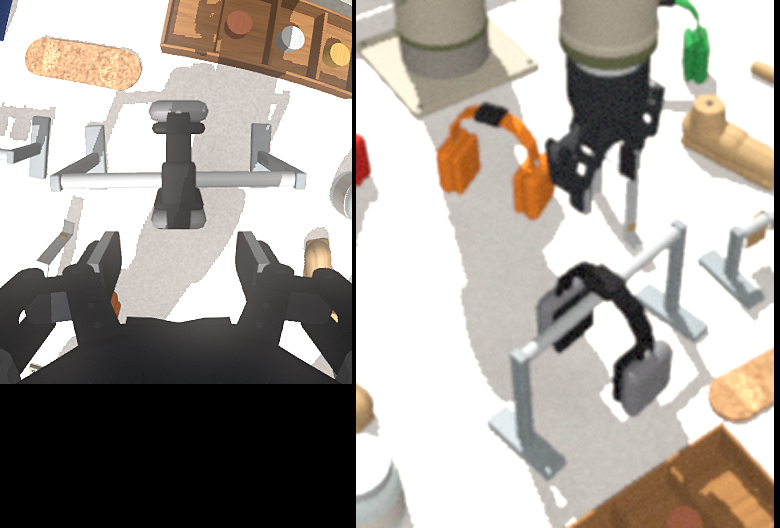

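The ear defenders hang at mid-bar, crown on the bar at (600,283), with a cup free on each side at (565,310) and (645,375). The gripper is clear and the stirrup is still standing. Handing in.

```bash
python3 -c "
from workcell import *
print(hand_in())"
```

```text
the job is handed in; nothing more can be done
None
```

The ear defenders hang by their headband at the middle of the higher bar, one cup free on each side, released. The stirrup wasn't touched, and the job is handed in at about 13.5 s.

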